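Wind the capped drive control down to its stop

ROBOT

A 7-joint arm with a two-finger parallel gripper is mounted at the origin on the work surface. World frame = base frame: x ahead of the robot, y to its left, z up, the work surface at z = 0. Lengths are in m, angles in rad, forces in N, time in s.
With the tool pointing down it reaches from about 0.4 to 0.85 m from the base axis. Payload 10.4 kg.
Tool frame: the origin (TCP) lies on the mounting face of the last link; the fingertips stand r.tips_ahead ahead of it and the grasp point (between the pads) lies 164 mm ahead of it (r.tips_ahead is the distance from the TCP to the fingertips, in m); z points along the fingers, y is the line along which they close (so a half turn about z gives the same grasp; the last joint's range is limited). The gripper opens to 87 mm and grips with 3 to 60 N. Pads are 19 mm wide; open, the fingers measure 117 mm over their backs; the gripper's body (75 mm by 190 mm) begins 51 mm behind the grasp point.
Start: joints at [-1.176, 0.332, -0.065, 1.46, 0.022, 1.35, -0.088], TCP at [0.254, 0.571, 0.405] pointing down, gripper open.
Joint ranges: [-2.6, 2.6], [-0.5, 2.12], [-1.47, 1.34], [0.16, 2.42], [-1.27, 4.41], [0.06, 2.06], [-2.6, 2.6]. Speed limits (rad/s): [2.22, 2.22, 2.79, 2.79, 3.14, 3.14, 3.14].

INTERFACE

Orientations are given as a unit quaternion [x, y, z, w].
In Python, from bench import telemetry, imaging, job, r gives the robot as it stands.
- The arm moves only by the tool move_arm, never from a script. Its argument "steps" is a list of rows, each an object of numbers: "dx", "dy", "dz": the shift along the tool's x, y, z in cm; "spin": the turn about the tool's z in rad. In form: [{"dx": .., "dy": .., "dz": .., "spin": ..}, ...]. A call has 1 to 12 rows; each row shifts and turns the commanded pose from where the row before left it, along the tool's axes as they then stand; what a row does not reach is not made up. A row lasts 1/10 s, in which the tool goes at most 50 mm and 8.59 degrees, less where a joint would pass 70% of its speed; a pose out of reach is approached as far as the arm can. A call with a gripper value outside its range is refused whole. "claw" is the finger opening in cm, from 0 to 8.7, set as the call begins (left out, the last holds). The fingers move at their own pace and stop on an object; "squeeze" is the grip in N (left out, the last holds). Time passes only in rows, so rows that do not move let the fingers close. It gives the time, the measured TCP pose, the force, the opening and the grip force at its end, in the units of the state.
- telemetry.read_state(): the state, without advancing time (a new reading comes with each control period).
- imaging.camera(name): name is "scene" or "top"; returns a dict with "img" (384x512x3 uint8, red, green, blue), "camera_matrix" (3x3 intrinsics, pixels), "R" (3x3) and "t" (3): a world point X has camera coordinates R X + t. Camera axes: x right, y down, z forward; pixel columns grow to the right and rows downward; lengths in m; the calibration is good to about 2 mm. A picture is of the moment at which its call begins. There is no depth.
- job.close_job(): hands the job in; it is judged then, once.
The state is a dict: "time": time; "joint_positions": joint angles; "joint_vel": joint speeds; "joint_torque": joint torques, N m; "ee_pos": TCP position; "eef_rot": TCP orientation; "ft_force": force on the tool from outside, world axes, zero at the start; "torque": the same for the moment, N m; "width": finger opening in m; "grip_force": force on a finger pad.
Only numpy, scipy, OpenCV 4.12 (cv2) and the standard library are available. Lean on these libraries where they do the work, as an engineer would, in place of code of your own. Each camera call takes 0.05 s, during which the arm holds its last target. There are 200 camera calls.

TASK

Under one of the three identical dust caps on the control panel is the drive level control, the one with the black pointer knob; the other two cover screwdriver presets. Find it, take its cap off, turn the knob anticlockwise all the way to its end stop, and put the cap gently back, so that all three stations are left capped with every cap fully down. Do not knock or shift the funnel, the valve or the small parts lying about.

Things in the scene. Friction and masses are not known exactly. Their poses are not given: they have to be found in the camera images.
- panel: Grey control panel fixed on the desk, a plate 220 mm (its x, away from the robot) by 380 mm (its y), 12 mm thick, with three identical capped stations in a row along y, 115 mm apart, each in a ring of white ticks. Origin at the centre of its underside, on the desk; z up.
- bare_spot (a point): Panel surface at the middle of the bare strip in front of the middle station (panel x -63, y 0 mm). Free for 37 mm each way in panel x and 40 mm in y: room to stand one cap.
- station_left (a point): Panel surface at the centre of the left station as seen from the robot (panel x +45, y 115 mm); axes as the panel's. A collar 46 mm across, 6 mm high, round-edged, stands here; a cap goes over it with about 4 mm to spare all round until its rim rests on the panel.
- station_mid (a point): Panel surface at the centre of the middle station as seen from the robot (panel x +45, y 0 mm); axes as the panel's. A collar 46 mm across, 6 mm high, round-edged, stands here; a cap goes over it with about 4 mm to spare all round until its rim rests on the panel.
- station_right (a point): Panel surface at the centre of the right station as seen from the robot (panel x +45, y -115 mm); axes as the panel's. A collar 46 mm across, 6 mm high, round-edged, stands here; a cap goes over it with about 4 mm to spare all round until its rim rests on the panel.
- cap_a: One of three identical loose dust caps of plain spun metal, 70 g: a cup, mouth down, 60 mm across outside, 3 mm wall, 40 mm deep inside, flat top at 44 mm; on top a knurled finial 16 mm across, 50 to 70 mm above the rim (10 mm neck below it), by which to lift it from above. Origin: centre of the open rim; z up through the finial. At the start each sits on a station, rim on the panel.
- cap_b: One of three identical loose dust caps of plain spun metal, 70 g: a cup, mouth down, 60 mm across outside, 3 mm wall, 40 mm deep inside, flat top at 44 mm; on top a knurled finial 16 mm across, 50 to 70 mm above the rim (10 mm neck below it), by which to lift it from above. Origin: centre of the open rim; z up through the finial. At the start each sits on a station, rim on the panel.
- cap_c: One of three identical loose dust caps of plain spun metal, 70 g: a cup, mouth down, 60 mm across outside, 3 mm wall, 40 mm deep inside, flat top at 44 mm; on top a knurled finial 16 mm across, 50 to 70 mm above the rim (10 mm neck below it), by which to lift it from above. Origin: centre of the open rim; z up through the finial. At the start each sits on a station, rim on the panel.
- drive (a joint): Drive knob angle, rad: 0 at the fully anticlockwise (minimum) end stop, growing clockwise seen from above, 4.7 at the other stop; at the start between 0.9 and 2.6. Pointer direction = panel yaw + 2.356 - value (at 0 it points towards the robot and to its left). Light drag, about 0.04 N m; stays where it is left.
- drive_grip (a point): On the drive knob's vertical axis at the height to grip, 28 mm above the panel. The knob, under one of the caps, is a black upright bar from 7 to 35 mm above the panel, 11 mm thick, 34 mm long centred on the axis, plus a 6 mm wide nose out to 22 mm at the pointer end; white line on top. Site x runs along the bar to the pointer and turns with it; y is across its flat sides.
- preset_a: A screwdriver preset, under one of the three caps: 19 mm six-sided nut and thin slotted brass shaft, topping out 22 mm above the panel. Origin on the collar's top, at the station's centre.
- preset_b: A screwdriver preset, under one of the three caps: 19 mm six-sided nut and thin slotted brass shaft, topping out 22 mm above the panel. Origin on the collar's top, at the station's centre.
- funnel: Tin funnel with a brass rim, 127 mm across, 139 mm tall, fixed on three legs over the sorting slot on the right-hand side of the desk; origin at the centre of its foot. A bystander.
- valve: Amber glass valve envelope on a white ceramic base, 50 mm across, 123 mm tall, standing loose to the left of the panel; origin at the centre of its underside. Fragile bystander.
- standoff_1: White ribbed ceramic standoff, 24 mm across, 42 mm tall, standing loose on the desk near the panel; origin at the centre of its underside. A bystander.
- standoff_2: White ribbed ceramic standoff, 24 mm across, 42 mm tall, standing loose on the desk near the panel; origin at the centre of its underside. A bystander.
- standoff_3: White ribbed ceramic standoff, 24 mm across, 42 mm tall, standing loose on the desk near the panel; origin at the centre of its underside. A bystander.
- standoff_4: White ribbed ceramic standoff, 24 mm across, 42 mm tall, standing loose on the desk near the panel; origin at the centre of its underside. A bystander.
- lug: Copper grounding lug, 50 by 18 by 10 mm, lying loose on the front left of the panel; origin under its middle. A bystander.
- hexkey: Steel hex key, L-shaped, 90 mm long arm and 28 mm short arm, 6 mm thick, lying loose on the front right of the panel; origin under the middle of the long arm. A bystander.
Not all that is in view belongs to the job. Leave any yellow look-alike of the cap_a alone.

How it is judged:
By the outcome, as a careful person would: the job done as asked, in the order asked, and still so for the second after the job is handed in, with the robot touching nothing.
It also fails if it takes over 72 s, if anything falls off the work surface, if the arm or the gripper's body presses on something with over 40 N, if the wrist force passes 120 N, or if a joint passes its speed limit or range.

## Working session

There is one attempt and no reset: what is moved stays moved. The work goes in short steps, Python scripts to look and compute and a tool call to move; the robot and the scene stay as the last step left them, time stands still between calls to the robot, and variables do not carry over. Pictures are saved under pics/ and viewed, at most 10 in all, crops included, and the job is handed in when it is done.

Besides the shell and the picture viewer there is one more tool, called after ">>>" in YAML: its name, and indented under it one key for each argument. move_arm: Moves the arm, as the interface text tells. Its arguments: {"type":"object","properties":{"steps":{"type":"array","items":{"type":"object","properties":{"dx":{"type":"number"},"dy":{"type":"number"},"dz":{"type":"number"},"spin":{"type":"number"}}}},"claw":{"type":"number"},"squeeze":{"type":"number"}},"required":["steps"]}

```bash
mkdir -p pics; ls
cat > h.py <<'E'
import numpy as np,cv2
from bench import telemetry,imaging,job,r
def snap(cam,fn=None):
    c=imaging.camera(cam)
    if fn: cv2.imwrite('pics/'+fn,c['img'][:,:,::-1])
    return c
def ray(c,px,z):
    K,R,t=[np.array(c[k],float) for k in('camera_matrix','R','t')]
    d=R.T@np.linalg.inv(K)@np.array([px[0],px[1],1.]); o=-R.T@t
    return o+d*(z-o[2])/d[2]
def proj(c,X):
    K,R,t=[np.array(c[k],float) for k in('camera_matrix','R','t')]
    p=K@(R@np.array(X)+t); return p[:2]/p[2]
E
python3 - <<'E'
from h import *
a=snap('scene');b=snap('top')
cv2.imwrite('pics/a1.png',a['img'][:,:,::-1]);cv2.imwrite('pics/b1.png',b['img'][:,:,::-1])
for c in(a,b): print(c['camera_matrix'],-np.array(c['R']).T@c['t'],c['R'])
print(telemetry.read_state(),r.tips_ahead)
E
```

```text
pics
[[375.67300199   0.         254.70415974]
 [  0.         375.67300199 191.78586458]
 [  0.           0.           1.        ]] [1.21868109 0.50750762 0.63859812] [[-0.68668509  0.72685026  0.01234074]
 [ 0.39894079  0.3909783  -0.82944694]
 [-0.60770868 -0.56464562 -0.55844918]]
[[457.41385844   0.         259.39943338]
 [  0.         457.41385844 189.42579799]
 [  0.           0.           1.        ]] [ 0.34075957 -0.1008588   1.54711701] [[ 1.21162651e-02 -9.99922437e-01  2.88371670e-03]
 [-9.85897166e-01 -1.24276194e-02 -1.66890180e-01]
 [ 1.66913073e-01 -8.20962458e-04 -9.85971273e-01]]
{'time': 0.1, 'joint_positions': array([-1.1756199 ,  0.33281934, -0.06468535,  1.46083833,  0.02157716,
        1.34985723, -0.08851108]), 'joint_vel': array([-0.00086868, -0.00114406,  0.00052719, -0.00111021,  0.00034677,
        0.00039348, -0.00082066]), 'joint_torque': array([ 1.33993246e-03, -6.24545503e+01,  2.43977259e-02, -3.90713632e+01,
       -6.15135022e-02,  3.66888894e-02,  5.48423293e-05]), 'ee_pos': array([0.25353639, 0.57115503, 0.40403571]), 'eef_rot': array([ 2.07377814e-01,  9.78260735e-01, -6.04127240e-04, -1.10024012e-04]), 'ft_force': array([-0.08842231,  0.21450391, -0.13428496]), 'torque': array([-0.02739981,  0.07631169,  0.01700439]), 'grip_force': 0.0, 'width': 0.0871072830397294} 0.1822
```

View pics/a1.png

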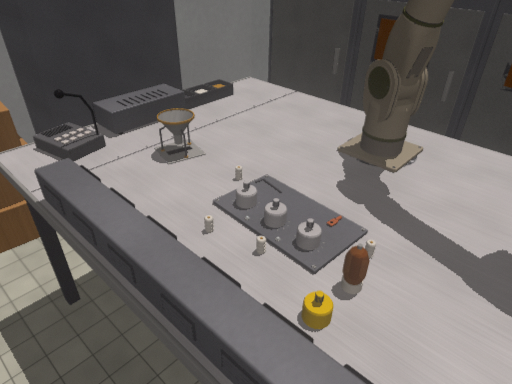

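View pics/b1.png

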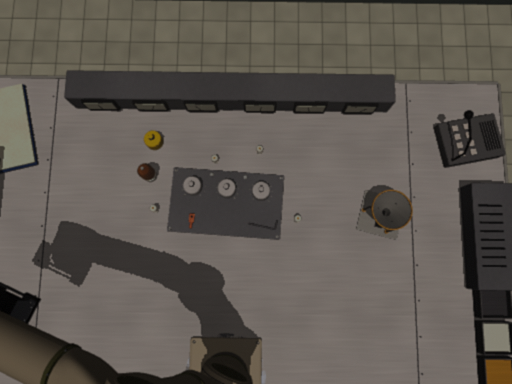

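Run:
```python
from h import *
b=cv2.imread('pics/b1.png')[160:245,160:290];cv2.imwrite('pics/b2.png',cv2.resize(b,None,fx=6,fy=6,interpolation=cv2.INTER_CUBIC))
a=cv2.imread('pics/a1.png')[160:270,200:380];cv2.imwrite('pics/a2.png',cv2.resize(a,None,fx=4.4,fy=4.4,interpolation=cv2.INTER_CUBIC))
```

```text
(no output)
```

View pics/b2.png

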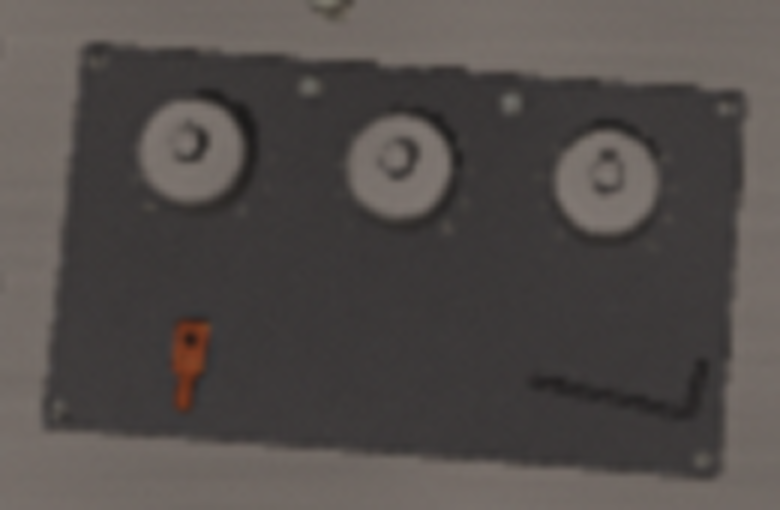

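View pics/a2.png

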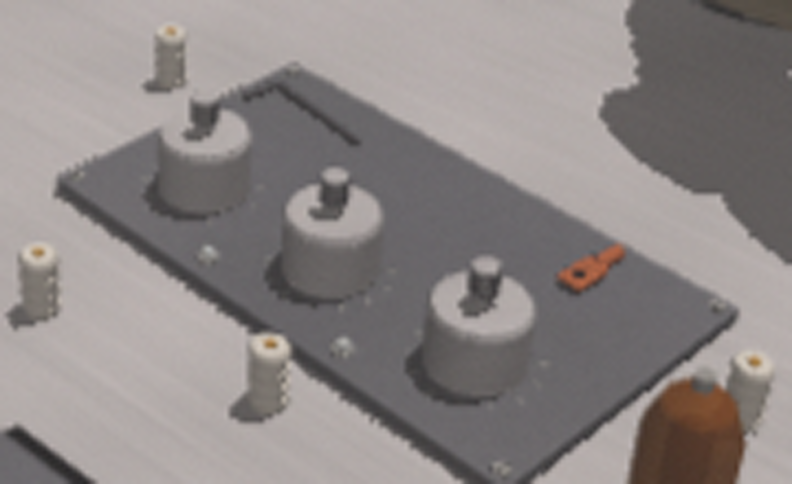

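Run:
```python
from h import *
a=snap('scene');b=snap('top')
B=lambda u,v:((u+.5)/6-.5+160,(v+.5)/6-.5+160)
A=lambda u,v:((u+.5)/4.4-.5+200,(v+.5)/4.4-.5+160)
for n,c,f,s in(('L',(193,150),(190,140),(485,264)),('M',(401,166),(399,154),(335,174)),('R',(607,182),(608,170),(204,99))):
    print(n,ray(b,B(*c),.056)[:2],ray(b,B(*f),.082)[:2],ray(a,A(*s),.082)[:2])
P=[ray(b,B(*c),.012)[:2] for c in((85,44),(744,93),(45,428),(718,477))]
m=np.mean(P,0);ux=(P[0]+P[1]-P[2]-P[3])/2;uy=(P[0]+P[2]-P[1]-P[3])/2
print(m,np.linalg.norm(ux),np.linalg.norm(uy),np.arctan2(ux[1],ux[0]),np.arctan2(-uy[0],uy[1]))
th=np.arctan2(-uy[0],uy[1]);R=np.array([[np.cos(th),-np.sin(th)],[np.sin(th),np.cos(th)]])
for q in((.045,.115),(.045,0),(.045,-.115),(-.063,0)):print(m+R@q)
```

```text
L [0.60662383 0.12205148] [0.6074775  0.11999415] [0.60727502 0.12117527]
M [0.59911231 0.00709462] [0.60119611 0.00645575] [0.59972581 0.00693856]
R [ 0.59159839 -0.10658453] [ 0.5938232  -0.10694978] [ 0.59512338 -0.10524541]
[0.55389805 0.0108036 ] 0.21931246720231864 0.3771483424178535 -0.060646212720047124 -0.061571782296682864
[0.60588906 0.1228167 ]
[0.59881278 0.00803462]
[ 0.5917365  -0.10674746]
[0.49101744 0.01468017]
```

```bash
cat >> h.py <<'E'
def state():
    s=telemetry.read_state();q=s['eef_rot']
    ang=np.arctan2(1-2*q[0]**2-2*q[2]**2,2*(q[0]*q[1]-q[2]*q[3])) # world angle of tool y
    return s,np.array(s['ee_pos']),ang
def plan(target,ang1,n,hold=0):
    """rows to TCP target, tool-y world angle ang1, in n rows"""
    s,p,a=state();d=(np.array(target)-p)/n*100;w=(ang1-a)/n
    for i in range(n):
        x=np.array([np.sin(a),-np.cos(a)])*-1 if False else np.array([-np.sin(a),np.cos(a)])
        y=np.array([np.cos(a),np.sin(a)])
        print('{"dx":%.2f,"dy":%.2f,"dz":%.2f,"spin":%.3f},'%(d[:2]@x,d[:2]@y,-d[2],-w),end='');a+=w
    print()
def show():
    s,p,a=state();print(s['time'],p.round(4),round(a,3),np.round(s['ft_force'],2),s['width'],s['grip_force'],np.round(s['joint_positions'],2),'q',s['eef_rot'].round(4))
E
python3 - <<'E'
from h import *
s,p,a=state();print(a)
plan([.5995,.0072,.33],-.061,18)
E
```

```text
1.1530726509906104
{"dx":-3.03,"dy":-2.08,"dz":0.41,"spin":0.067},{"dx":-3.16,"dy":-1.88,"dz":0.41,"spin":0.067},{"dx":-3.28,"dy":-1.66,"dz":0.41,"spin":0.067},{"dx":-3.38,"dy":-1.43,"dz":0.41,"spin":0.067},{"dx":-3.47,"dy":-1.20,"dz":0.41,"spin":0.067},{"dx":-3.55,"dy":-0.96,"dz":0.41,"spin":0.067},{"dx":-3.60,"dy":-0.72,"dz":0.41,"spin":0.067},{"dx":-3.64,"dy":-0.48,"dz":0.41,"spin":0.067},{"dx":-3.67,"dy":-0.23,"dz":0.41,"spin":0.067},{"dx":-3.68,"dy":0.02,"dz":0.41,"spin":0.067},{"dx":-3.67,"dy":0.26,"dz":0.41,"spin":0.067},{"dx":-3.64,"dy":0.51,"dz":0.41,"spin":0.067},{"dx":-3.60,"dy":0.75,"dz":0.41,"spin":0.067},{"dx":-3.54,"dy":0.99,"dz":0.41,"spin":0.067},{"dx":-3.46,"dy":1.23,"dz":0.41,"spin":0.067},{"dx":-3.37,"dy":1.46,"dz":0.41,"spin":0.067},{"dx":-3.27,"dy":1.69,"dz":0.41,"spin":0.067},{"dx":-3.15,"dy":1.90,"dz":0.41,"spin":0.067},
```

Candidates in the top view: bare caps at px (192,185), (227,187) and (261,190) are all identical, so any could hide the knob. The yellow look-alike at (153,139) is off the panel and excluded. The close crop shows no distinguishing mark, so I'll peek under the middle cap first.

>>> move_arm:
  steps:
    - {"dx": -3.0,"dy": -2.1,"dz": 0.4,"spin": 0.067}
    - {"dx": -3.2,"dy": -1.9,"dz": 0.4,"spin": 0.067}
    - {"dx": -3.3,"dy": -1.7,"dz": 0.4,"spin": 0.067}
    - {"dx": -3.4,"dy": -1.4,"dz": 0.4,"spin": 0.067}
    - {"dx": -3.5,"dy": -1.2,"dz": 0.4,"spin": 0.067}
    - {"dx": -3.5,"dy": -1.0,"dz": 0.4,"spin": 0.067}
    - {"dx": -3.6,"dy": -0.7,"dz": 0.4,"spin": 0.067}
    - {"dx": -3.6,"dy": -0.5,"dz": 0.4,"spin": 0.067}
    - {"dx": -3.7,"dy": -0.2,"dz": 0.4,"spin": 0.067}
    - {"dx": -3.7,"dy": 0,"dz": 0.4,"spin": 0.067}
    - {"dx": -3.7,"dy": 0.3,"dz": 0.4,"spin": 0.067}
    - {"dx": -3.6,"dy": 0.5,"dz": 0.4,"spin": 0.067}
  claw: 5

```text
time: 1.4
ee_pos: [0.4859, 0.1938, 0.3566]
eef_rot: [0.575, 0.818, 0.0, -0.0]
ft_force: [0.0, 1.4, -0.6]
width: 0.0498
grip_force: 0.0
```

>>> move_arm:
  steps:
    - {"dx": -3.6,"dy": 0.8,"dz": 0.4,"spin": 0.067}
    - {"dx": -3.5,"dy": 1.0,"dz": 0.4,"spin": 0.067}
    - {"dx": -3.5,"dy": 1.2,"dz": 0.4,"spin": 0.067}
    - {"dx": -3.4,"dy": 1.5,"dz": 0.4,"spin": 0.067}
    - {"dx": -3.3,"dy": 1.7,"dz": 0.4,"spin": 0.067}
    - {"dx": -3.2,"dy": 1.9,"dz": 0.4,"spin": 0.067}
    - {}

```text
$.steps[6]: bad value
```

Run:
```python
from h import *
show();plan([.5995,.0072,.243],-.061,1)
```

```text
1.4 [0.4859 0.1938 0.3566] 0.346 [ 0.02  1.44 -0.58] 0.04980443588268903 0.0 [-0.73  0.14  0.29  1.81 -0.04  1.2  -0.08] q [ 5.748e-01  8.183e-01  1.000e-04 -0.000e+00]
{"dx":-21.41,"dy":4.36,"dz":11.36,"spin":0.407},
```

>>> move_arm:
  steps:
    - {"dx": -3.6,"dy": 0.8,"dz": 0.4,"spin": 0.067}
    - {"dx": -3.5,"dy": 1.0,"dz": 0.4,"spin": 0.067}
    - {"dx": -3.5,"dy": 1.2,"dz": 0.4,"spin": 0.067}
    - {"dx": -3.4,"dy": 1.5,"dz": 0.4,"spin": 0.067}
    - {"dx": -3.3,"dy": 1.7,"dz": 0.4,"spin": 0.067}
    - {"dx": -3.2,"dy": 1.9,"dz": 0.4,"spin": 0.067}
    - {"dz": 0}
    - {"dz": 0}

```text
$.steps[6]: bad value
```

Run:
```python
from h import *
show();plan([.5995,.0072,.243],-.061,1)
```

```text
1.4 [0.4859 0.1938 0.3566] 0.346 [ 0.02  1.44 -0.58] 0.04980443588268903 0.0 [-0.73  0.14  0.29  1.81 -0.04  1.2  -0.08] q [ 5.748e-01  8.183e-01  1.000e-04 -0.000e+00]
{"dx":-21.41,"dy":4.36,"dz":11.36,"spin":0.407},
```

>>> move_arm:
  steps:
    - {"dx": -3.6,"dy": 0.8,"dz": 0.4,"spin": 0.067}
    - {"dx": -3.5,"dy": 1.0,"dz": 0.4,"spin": 0.067}
    - {"dx": -3.5,"dy": 1.2,"dz": 0.4,"spin": 0.067}
    - {"dx": -3.4,"dy": 1.5,"dz": 0.4,"spin": 0.067}
    - {"dx": -3.3,"dy": 1.7,"dz": 0.4,"spin": 0.067}
    - {"dx": -3.2,"dy": 1.9,"dz": 0.4,"spin": 0.067}
    - {"dx": 0,"dy": 0,"dz": 0,"spin": 0}
    - {"dx": 0,"dy": 0,"dz": 0,"spin": 0}

```text
time: 2.2
ee_pos: [0.6026, 0.0063, 0.3322]
eef_rot: [0.726, 0.688, -0.0, -0.0]
ft_force: [0.1, 0.1, 0.1]
width: 0.0498
grip_force: 0.0
```

Run:
```python
from h import *
show();plan([.5995,.0072,.243],-.061,1)
```

```text
2.2 [0.6026 0.0063 0.3322] -0.054 [0.1  0.08 0.09] 0.04979047271481753 0.0 [-0.47  0.35  0.47  1.64 -0.17  1.19 -0.01] q [ 7.261e-01  6.876e-01 -4.000e-04 -2.000e-04]
{"dx":0.07,"dy":-0.32,"dz":8.92,"spin":0.007},
```

>>> move_arm:
  steps:
    - {"dx": 0.07,"dy": -0.32,"dz": 2,"spin": 0.007}
    - {"dx": 0,"dy": 0,"dz": 2,"spin": 0}
    - {"dx": 0,"dy": 0,"dz": 2,"spin": 0}
    - {"dx": 0,"dy": 0,"dz": 1.5,"spin": 0}
    - {"dx": 0,"dy": 0,"dz": 1,"spin": 0}
    - {"dx": 0,"dy": 0,"dz": 0.4,"spin": 0}
    - {"dx": 0,"dy": 0,"dz": 0,"spin": 0}

```text
time: 2.9
ee_pos: [0.5994, 0.0082, 0.2437]
eef_rot: [0.728, 0.686, -0.0, -0.0]
ft_force: [0.3, -0.1, 0.1]
width: 0.0501
grip_force: 0.0
```

>>> move_arm:
  steps:
    - {"dx": 0,"dy": 0,"dz": 0,"spin": 0}
    - {"dx": 0,"dy": 0,"dz": 0,"spin": 0}
    - {"dx": 0,"dy": 0,"dz": 0,"spin": 0}
    - {"dx": 0,"dy": 0,"dz": 0,"spin": 0}
    - {"dx": 0,"dy": 0,"dz": 0,"spin": 0}
    - {"dx": 0,"dy": 0,"dz": 0,"spin": 0}
  claw: 0.5
  squeeze: 12

```text
time: 3.5
ee_pos: [0.5994, 0.0079, 0.2438]
eef_rot: [0.728, 0.686, 0.0, 0.0]
ft_force: [0.9, -0.3, 1.4]
width: 0.0152
grip_force: 12.0
```

>>> move_arm:
  steps:
    - {"dx": 0,"dy": 0,"dz": -0.5,"spin": 0}
    - {"dx": 0,"dy": 0,"dz": -1,"spin": 0}
    - {"dx": 0,"dy": 0,"dz": -1.5,"spin": 0}
    - {"dx": 0,"dy": 0,"dz": -1.5,"spin": 0}
    - {"dx": 0,"dy": 0,"dz": -1.5,"spin": 0}
    - {"dx": 0,"dy": 0,"dz": -1.5,"spin": 0}
    - {"dx": 0,"dy": 0,"dz": -1,"spin": 0}
    - {"dx": 0,"dy": 0,"dz": 0,"spin": 0}

```text
time: 4.3
ee_pos: [0.5998, 0.0079, 0.3306]
eef_rot: [0.728, 0.686, 0.001, 0.001]
ft_force: [-0.0, 0.3, -1.3]
width: 0.0156
grip_force: 12.0
```

Run:
```python
from h import *
show();a=snap('scene')['img'][130:270,200:380,::-1];cv2.imwrite('pics/a3.png',cv2.resize(a,None,fx=4.2,fy=4.2,interpolation=cv2.INTER_CUBIC))
```

```text
4.3 [0.5998 0.0079 0.3306] -0.06 [-0.03  0.3  -1.33] 0.015570332764268788 11.999972462654114 [-0.47  0.34  0.47  1.65 -0.17  1.18 -0.02] q [7.280e-01 6.856e-01 1.200e-03 7.000e-04]
```

View pics/a3.png

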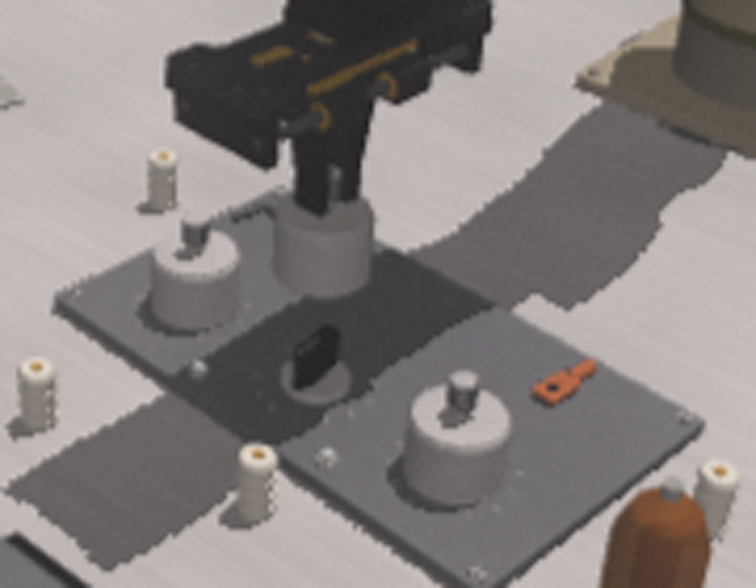

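The middle station holds the drive knob: a black bar at crop px (315,358), running roughly along panel x. I'll stand the cap on the bare spot.

Run:
```python
from h import *
plan([.491,.0146,.2445],-.061,1)
```

```text
{"dx":0.01,"dy":-10.87,"dz":8.49,"spin":0.001},
```

>>> move_arm:
  steps:
    - {"dx": 0,"dy": -1,"dz": 0,"spin": 0}
    - {"dx": 0,"dy": -2,"dz": 0,"spin": 0}
    - {"dx": 0,"dy": -2.5,"dz": 0,"spin": 0}
    - {"dx": 0,"dy": -2.5,"dz": 0.5,"spin": 0}
    - {"dx": 0,"dy": -1.9,"dz": 1.5,"spin": 0}
    - {"dx": 0,"dy": -1,"dz": 2,"spin": 0}
    - {"dx": 0,"dy": 0,"dz": 2,"spin": 0}
    - {"dx": 0,"dy": 0,"dz": 1.2,"spin": 0}
    - {"dx": 0,"dy": 0,"dz": 0.6,"spin": 0}
    - {"dx": 0,"dy": 0,"dz": 0.2,"spin": 0}
    - {"dx": 0,"dy": 0,"dz": 0.2,"spin": 0}
    - {"dx": 0,"dy": 0,"dz": 0.2,"spin": 0}

```text
time: 5.55
ee_pos: [0.491, 0.0144, 0.2452]
eef_rot: [0.728, 0.686, 0.0, 0.0]
ft_force: [-0.1, -0.1, -0.5]
width: 0.0156
grip_force: 12.0
```

Run:
```python
from h import *
show()
```

```text
5.55 [0.491  0.0144 0.2452] -0.06 [-0.07 -0.08 -0.48] 0.015622879736360644 11.99992910027504 [-0.54  0.21  0.46  2.01 -0.11  0.95 -0.08] q [7.280e-01 6.855e-01 4.000e-04 3.000e-04]
```

>>> move_arm:
  steps:
    - {"dx": 0,"dy": 0,"dz": 0.1,"spin": 0}
    - {"dx": 0,"dy": 0,"dz": 0.05,"spin": 0}
    - {"dx": 0,"dy": 0,"dz": 0,"spin": 0}

```text
time: 5.85
ee_pos: [0.4909, 0.0144, 0.2436]
eef_rot: [0.728, 0.686, 0.0, 0.0]
ft_force: [0.1, -1.0, 3.1]
width: 0.0158
grip_force: 12.0
```

>>> move_arm:
  steps:
    - {"dx": 0,"dy": 0,"dz": 0,"spin": 0}
    - {"dx": 0,"dy": 0,"dz": 0,"spin": 0}
    - {"dx": 0,"dy": 0,"dz": 0,"spin": 0}
    - {"dx": 0,"dy": 0,"dz": 0,"spin": 0}
  claw: 4.5

```text
time: 6.25
ee_pos: [0.4906, 0.0145, 0.2431]
eef_rot: [0.728, 0.686, -0.0, -0.0]
ft_force: [0.5, -0.3, 0.2]
width: 0.0393
grip_force: 0.0
```

>>> move_arm:
  steps:
    - {"dx": 0,"dy": 0,"dz": -1,"spin": 0}
    - {"dx": 0,"dy": 0,"dz": -2.5,"spin": 0}
    - {"dx": 0,"dy": 0,"dz": -4,"spin": 0}
    - {"dx": -4,"dy": 0,"dz": -4,"spin": 0}
    - {"dx": -4,"dy": 0,"dz": 0,"spin": 0}
    - {"dx": -4,"dy": 0,"dz": 0,"spin": 0}
    - {"dx": -4,"dy": 0,"dz": 0,"spin": 0}
    - {"dx": -4,"dy": 0,"dz": 0,"spin": 0}
    - {"dx": -4,"dy": 0,"dz": 0,"spin": 0}
    - {"dx": 0,"dy": 0,"dz": 0,"spin": 0}

```text
time: 7.25
ee_pos: [0.4748, -0.2259, 0.3546]
eef_rot: [0.731, 0.683, -0.001, 0.001]
ft_force: [0.3, -0.0, -0.4]
width: 0.0453
grip_force: 0.0
```

Run:
```python
from h import *
show();a=snap('scene')['img'][165:265,220:350,::-1];b=snap('top')['img'][160:245,160:290,::-1]
f=lambda i:cv2.resize(i,None,fx=6,fy=6,interpolation=cv2.INTER_CUBIC)
cv2.imwrite('pics/a4.png',f(a));cv2.imwrite('pics/b4.png',f(b))
```

```text
7.25 [ 0.4748 -0.2259  0.3546] -0.068 [ 0.33 -0.04 -0.36] 0.045279277417880376 0.0 [-0.27  0.16  0.69  1.82 -0.11  1.2   0.39] q [ 7.306e-01  6.828e-01 -6.000e-04  1.100e-03]
```

View pics/b4.png

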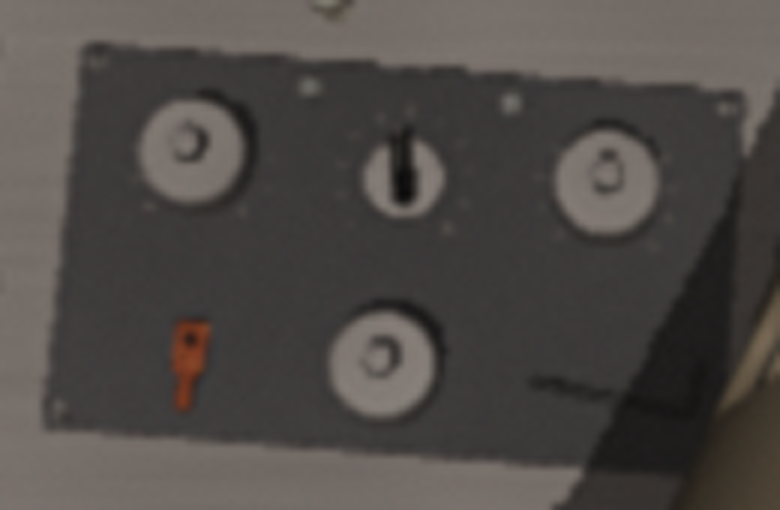

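Run:
```python
from h import *
b=snap('top')
B=lambda u,v:((u+.5)/6-.5+160,(v+.5)/6-.5+160)
n=ray(b,B(404,127),.047);t=ray(b,B(405,202),.047);c=ray(b,B(404,177),.018);print(n,t,c,np.arctan2(*(n-t)[1::-1]),np.linalg.norm(n-t))
print('capspot',ray(b,B(384,362),.056))
# dark-bar PCA inside collar
im=cv2.cvtColor(b['img'],cv2.COLOR_RGB2GRAY)
p=proj(b,[.5992,.0075,.018]);print(p)
ys,xs=np.mgrid[176:198,217:239];m=(im[176:198,217:239]<45)
w=[ray(b,(x,y),.047)[:2] for x,y in zip(xs[m],ys[m])]
w=np.array([q for q in w if np.hypot(*(q-[.5992,.0075]))<.026]);e,v=np.linalg.eigh(np.cov(w.T));print(len(w),w.mean(0),v[:,1],np.arctan2(v[1,1],v[0,1]),np.sqrt(e)*12**.5)
plan([.5992,.0074,.3546],-1.57,1)
```

```text
[0.6226995  0.00661007 0.047     ] [0.58047941 0.00504457 0.047     ] [0.59941009 0.00799875 0.018     ] 0.037062393494208826 0.04224910526059785
capspot [0.49063826 0.01373603 0.056     ]
[227.06229398 189.14624954]
35 [0.60173808 0.00687712] [-0.99758356 -0.06947697] -3.072059668802504 [0.01018819 0.0446824 ]
{"dx":23.44,"dy":10.88,"dz":-0.07,"spin":1.510},
```

View pics/a4.png

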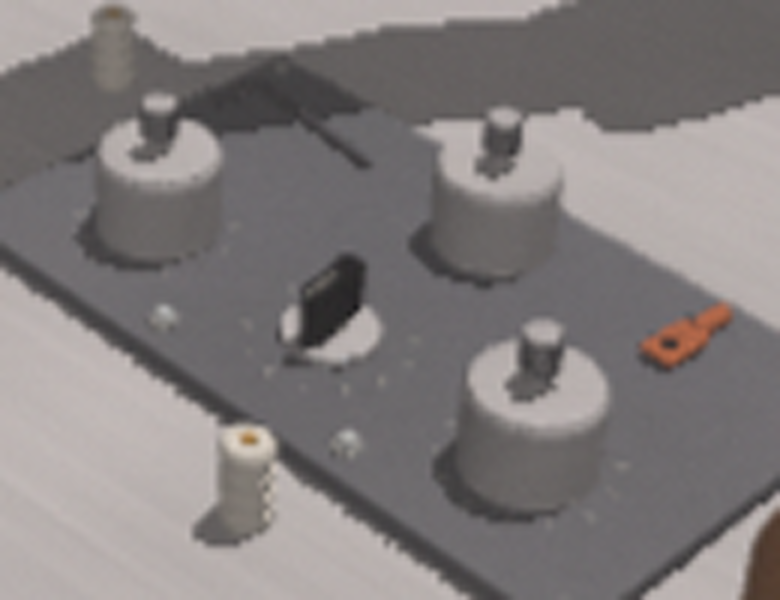

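Run:
```python
from h import *
plan([.5993,.0074,.28],-1.52,11)
```

```text
{"dx":2.13,"dy":0.99,"dz":0.67,"spin":0.133},{"dx":2.24,"dy":0.70,"dz":0.67,"spin":0.133},{"dx":2.32,"dy":0.40,"dz":0.67,"spin":0.133},{"dx":2.35,"dy":0.09,"dz":0.67,"spin":0.133},{"dx":2.34,"dy":-0.23,"dz":0.67,"spin":0.133},{"dx":2.29,"dy":-0.53,"dz":0.67,"spin":0.133},{"dx":2.20,"dy":-0.83,"dz":0.67,"spin":0.133},{"dx":2.07,"dy":-1.11,"dz":0.67,"spin":0.133},{"dx":1.90,"dy":-1.38,"dz":0.67,"spin":0.133},{"dx":1.70,"dy":-1.62,"dz":0.67,"spin":0.133},{"dx":1.47,"dy":-1.83,"dz":0.67,"spin":0.133},
```

>>> move_arm:
  steps:
    - {"dx": 2.13,"dy": 0.99,"dz": 0.67,"spin": 0.133}
    - {"dx": 2.24,"dy": 0.7,"dz": 0.67,"spin": 0.133}
    - {"dx": 2.32,"dy": 0.4,"dz": 0.67,"spin": 0.133}
    - {"dx": 2.35,"dy": 0.09,"dz": 0.67,"spin": 0.133}
    - {"dx": 2.34,"dy": -0.23,"dz": 0.67,"spin": 0.133}
    - {"dx": 2.29,"dy": -0.53,"dz": 0.67,"spin": 0.133}
    - {"dx": 2.2,"dy": -0.83,"dz": 0.67,"spin": 0.133}
    - {"dx": 2.07,"dy": -1.11,"dz": 0.67,"spin": 0.133}
    - {"dx": 1.9,"dy": -1.38,"dz": 0.67,"spin": 0.133}
    - {"dx": 1.7,"dy": -1.62,"dz": 0.67,"spin": 0.133}
    - {"dx": 1.47,"dy": -1.83,"dz": 0.67,"spin": 0.133}
    - {"dx": 0,"dy": 0,"dz": 0,"spin": 0}
  claw: 4

```text
time: 8.6
ee_pos: [0.6001, 0.0127, 0.2787]
eef_rot: [1.0, 0.026, -0.001, -0.001]
ft_force: [0.0, 0.5, 0.0]
width: 0.0397
grip_force: 0.0
```

>>> move_arm:
  steps:
    - {"dx": 0,"dy": 0,"dz": 0,"spin": 0}

```text
time: 8.7
ee_pos: [0.5994, 0.0086, 0.2797]
eef_rot: [1.0, 0.026, -0.0, -0.0]
ft_force: [0.6, -1.4, -0.8]
width: 0.04
grip_force: 0.0
```

Run:
```python
from h import *
show();plan([.5993,.0074,.206],-1.52,1)
```

```text
8.7 [0.5994 0.0086 0.2797] -1.518 [ 0.56 -1.44 -0.77] 0.04003468820598649 0.0 [-0.67  0.45  0.73  1.71 -0.33  1.11 -1.35] q [ 9.997e-01  2.620e-02 -4.000e-04 -1.000e-04]
{"dx":-0.01,"dy":0.11,"dz":7.37,"spin":0.002},
```

>>> move_arm:
  steps:
    - {"dx": 0,"dy": 0,"dz": 1,"spin": 0}
    - {"dx": 0,"dy": 0,"dz": 1.5,"spin": 0}
    - {"dx": 0,"dy": 0,"dz": 1.5,"spin": 0}
    - {"dx": 0,"dy": 0,"dz": 1.5,"spin": 0}
    - {"dx": 0,"dy": 0,"dz": 1.2,"spin": 0}
    - {"dx": 0,"dy": 0,"dz": 0.7,"spin": 0}
    - {"dx": 0,"dy": 0,"dz": 0,"spin": 0}

```text
time: 9.4
ee_pos: [0.5992, 0.0067, 0.2047]
eef_rot: [1.0, 0.024, -0.001, 0.0]
ft_force: [-0.5, -0.5, 0.1]
width: 0.0401
grip_force: 0.0
```

>>> move_arm:
  steps:
    - {"dx": 0,"dy": 0,"dz": 0,"spin": 0}
    - {"dx": 0,"dy": 0,"dz": 0,"spin": 0}
    - {"dx": 0,"dy": 0,"dz": 0,"spin": 0}
    - {"dx": 0,"dy": 0,"dz": 0,"spin": 0}
    - {"dx": 0,"dy": 0,"dz": 0,"spin": 0}
  claw: 0.5
  squeeze: 15

```text
time: 9.9
ee_pos: [0.5997, 0.0072, 0.2062]
eef_rot: [1.0, 0.024, 0.0, -0.0]
ft_force: [0.3, 1.0, 2.4]
width: 0.0107
grip_force: 15.0
```

Run:
```python
from h import *
show();print(telemetry.read_state()['torque'])
```

```text
9.9 [0.5997 0.0072 0.2062] -1.523 [0.26 1.02 2.44] 0.010663057546061422 15.000181845389307 [-0.62  0.55  0.68  1.76 -0.41  0.98 -1.3 ] q [ 9.997e-01  2.410e-02  3.000e-04 -4.000e-04]
[0.28975727 0.24205703 0.04743239]
```

>>> move_arm:
  steps:
    - {"dx": 0,"dy": 0,"dz": 0,"spin": -0.06}
    - {"dx": 0,"dy": 0,"dz": 0,"spin": -0.12}
    - {"dx": 0,"dy": 0,"dz": 0,"spin": -0.12}
    - {"dx": 0,"dy": 0,"dz": 0,"spin": -0.12}
    - {"dx": 0,"dy": 0,"dz": 0,"spin": -0.12}
    - {"dx": 0,"dy": 0,"dz": 0,"spin": -0.12}
    - {"dx": 0,"dy": 0,"dz": 0,"spin": -0.12}
    - {"dx": 0,"dy": 0,"dz": 0,"spin": -0.12}
    - {"dx": 0,"dy": 0,"dz": 0,"spin": -0.12}
    - {"dx": 0,"dy": 0,"dz": 0,"spin": -0.12}
    - {"dx": 0,"dy": 0,"dz": 0,"spin": -0.12}
    - {"dx": 0,"dy": 0,"dz": 0,"spin": -0.12}

```text
time: 11.1
ee_pos: [0.6002, 0.0067, 0.2062]
eef_rot: [0.754, 0.657, 0.001, 0.001]
ft_force: [4.1, -0.7, -2.4]
width: 0.0108
grip_force: 15.0
```

Run:
```python
from h import *
show();print(telemetry.read_state()['torque'])
```

```text
11.1 [0.6002 0.0067 0.2062] -0.138 [ 4.05 -0.73 -2.43] 0.010783798267206685 14.999493897194043 [-0.4   0.48  0.38  1.75 -0.21  0.95 -0.06] q [7.543e-01 6.566e-01 8.000e-04 7.000e-04]
[-0.11436324 -0.7878117  -0.02716323]
```

>>> move_arm:
  steps:
    - {"dx": 0,"dy": 0,"dz": 0,"spin": -0.12}
    - {"dx": 0,"dy": 0,"dz": 0,"spin": -0.12}
    - {"dx": 0,"dy": 0,"dz": 0,"spin": -0.12}
    - {"dx": 0,"dy": 0,"dz": 0,"spin": -0.12}
    - {"dx": 0,"dy": 0,"dz": 0,"spin": -0.12}
    - {"dx": 0,"dy": 0,"dz": 0,"spin": -0.1}
    - {"dx": 0,"dy": 0,"dz": 0,"spin": -0.05}
    - {"dx": 0,"dy": 0,"dz": 0,"spin": 0}

```text
time: 11.9
ee_pos: [0.6005, 0.0067, 0.2063]
eef_rot: [0.463, 0.887, 0.001, 0.001]
ft_force: [6.6, 1.0, -4.4]
width: 0.0111
grip_force: 15.0
```

Run:
```python
from h import *
show();print(telemetry.read_state()['torque'])
```

```text
11.9 [0.6005 0.0067 0.2063] 0.609 [ 6.61  0.97 -4.41] 0.011065443551210986 14.998725814512 [-0.27  0.47  0.23  1.74 -0.13  0.95  0.62] q [4.627e-01 8.865e-01 8.000e-04 1.400e-03]
[-5.66357219e-04 -1.47627883e+00  9.67164172e-02]
```

>>> move_arm:
  steps:
    - {"dx": 0,"dy": 0,"dz": 0,"spin": -0.04}
    - {"dx": 0,"dy": 0,"dz": 0,"spin": -0.04}
    - {"dx": 0,"dy": 0,"dz": 0,"spin": -0.03}
    - {"dx": 0,"dy": 0,"dz": 0,"spin": 0}

```text
time: 12.3
ee_pos: [0.6005, 0.0068, 0.2062]
eef_rot: [0.414, 0.91, 0.001, 0.001]
ft_force: [7.3, 0.6, -5.0]
width: 0.0106
grip_force: 15.0
```

Run:
```python
from h import *
show();print(telemetry.read_state()['torque'])
```

```text
12.3 [0.6005 0.0068 0.2062] 0.718 [ 7.28  0.64 -4.96] 0.010640619029896986 14.998977365903556 [-0.26  0.47  0.21  1.74 -0.12  0.95  0.72] q [4.136e-01 9.105e-01 7.000e-04 1.500e-03]
[ 0.02326945 -1.4405698  -0.008025  ]
```

>>> move_arm:
  steps:
    - {"dx": 0,"dy": 0,"dz": 0,"spin": -0.03}
    - {"dx": 0,"dy": 0,"dz": 0,"spin": -0.03}
    - {"dx": 0,"dy": 0,"dz": 0,"spin": 0}

```text
time: 12.6
ee_pos: [0.6005, 0.0069, 0.2063]
eef_rot: [0.386, 0.922, 0.001, 0.001]
ft_force: [6.6, 1.3, -4.1]
width: 0.0111
grip_force: 15.0
```

Run:
```python
from h import *
show();print(telemetry.read_state()['torque'])
```

```text
12.6 [0.6005 0.0069 0.2063] 0.777 [ 6.56  1.27 -4.13] 0.011092867590615002 14.999277403112501 [-0.25  0.46  0.2   1.74 -0.11  0.95  0.77] q [3.863e-01 9.224e-01 8.000e-04 1.400e-03]
[ 0.14304716 -1.34220625 -0.32242735]
```

>>> move_arm:
  steps:
    - {"dx": 0,"dy": 0,"dz": 0,"spin": -0.03}
    - {"dx": 0,"dy": 0,"dz": 0,"spin": -0.03}
    - {"dx": 0,"dy": 0,"dz": 0,"spin": 0}

```text
time: 12.9
ee_pos: [0.6005, 0.0069, 0.2063]
eef_rot: [0.359, 0.934, 0.001, 0.001]
ft_force: [5.8, 0.9, -3.3]
width: 0.0127
grip_force: 16.0
```

Run:
```python
from h import *
show();print(telemetry.read_state()['torque'])
```

```text
12.9 [0.6005 0.0069 0.2063] 0.837 [ 5.8   0.91 -3.34] 0.012700781521408895 16.02119229864911 [-0.24  0.46  0.19  1.74 -0.1   0.95  0.83] q [3.585e-01 9.335e-01 8.000e-04 1.400e-03]
[ 0.22924447 -1.28439691 -0.37481023]
```

End stop found: the moment jumped to −0.32 N·m and the pads began twisting on the bar near 0.75 rad. I'll release and rise.

>>> move_arm:
  steps:
    - {"dx": 0,"dy": 0,"dz": 0,"spin": 0}
    - {"dx": 0,"dy": 0,"dz": 0,"spin": 0}
    - {"dx": 0,"dy": 0,"dz": 0,"spin": 0}
    - {"dx": 0,"dy": 0,"dz": 0,"spin": 0}
    - {"dx": 0,"dy": 0,"dz": -1,"spin": 0}
    - {"dx": 0,"dy": 0,"dz": -2,"spin": 0}
    - {"dx": 0,"dy": 0,"dz": -3,"spin": 0}
    - {"dx": 0,"dy": 0,"dz": -3,"spin": 0}
    - {"dx": 0,"dy": 0,"dz": -3,"spin": 0}
    - {"dx": 0,"dy": 0,"dz": 0,"spin": 0}
  claw: 4.5

```text
time: 13.9
ee_pos: [0.6007, 0.0066, 0.3313]
eef_rot: [0.359, 0.933, 0.002, 0.003]
ft_force: [0.6, -0.3, -0.2]
width: 0.0449
grip_force: 0.0
```

Run:
```python
from h import *
show();plan([.4908,.0142,.30],-.061,7)
```

```text
13.9 [0.6007 0.0066 0.3313] 0.837 [ 0.64 -0.33 -0.18] 0.044922018315174124 0.0 [-0.26  0.32  0.21  1.64 -0.07  1.18  0.8 ] q [0.3589 0.9334 0.0018 0.0033]
{"dx":1.24,"dy":-0.97,"dz":0.45,"spin":0.128},{"dx":1.10,"dy":-1.12,"dz":0.45,"spin":0.128},{"dx":0.95,"dy":-1.25,"dz":0.45,"spin":0.128},{"dx":0.78,"dy":-1.36,"dz":0.45,"spin":0.128},{"dx":0.60,"dy":-1.45,"dz":0.45,"spin":0.128},{"dx":0.41,"dy":-1.52,"dz":0.45,"spin":0.128},{"dx":0.21,"dy":-1.56,"dz":0.45,"spin":0.128},
```

>>> move_arm:
  steps:
    - {"dx": 1.24,"dy": -0.97,"dz": 0.45,"spin": 0.128}
    - {"dx": 1.1,"dy": -1.12,"dz": 0.45,"spin": 0.128}
    - {"dx": 0.95,"dy": -1.25,"dz": 0.45,"spin": 0.128}
    - {"dx": 0.78,"dy": -1.36,"dz": 0.45,"spin": 0.128}
    - {"dx": 0.6,"dy": -1.45,"dz": 0.45,"spin": 0.128}
    - {"dx": 0.41,"dy": -1.52,"dz": 0.45,"spin": 0.128}
    - {"dx": 0.21,"dy": -1.56,"dz": 0.45,"spin": 0.128}
    - {"dx": 0,"dy": 0,"dz": 0,"spin": 0}
    - {"dx": 0,"dy": 0,"dz": 0,"spin": 0}

```text
time: 14.8
ee_pos: [0.4901, 0.0143, 0.2948]
eef_rot: [0.726, 0.687, 0.0, 0.0]
ft_force: [0.7, 0.3, -0.7]
width: 0.045
grip_force: 0.0
```

Run:
```python
from h import *
show();plan([.4907,.0143,.2437],-.061,1)
a=snap('scene')['img'][165:265,220:350,::-1];b=snap('top')['img'][165:230,190:265,::-1]
A=cv2.resize(a,(520,400),interpolation=cv2.INTER_CUBIC);B=cv2.resize(b,(280,243),interpolation=cv2.INTER_CUBIC)
o=np.zeros((400,800,3),np.uint8);o[:,:520]=A;o[:243,520:]=B;cv2.imwrite('pics/c5.png',o)
```

```text
14.8 [0.4901 0.0143 0.2948] -0.055 [ 0.72  0.33 -0.74] 0.044994713811635625 0.0 [-0.4   0.13  0.29  1.96 -0.04  1.06 -0.14] q [7.264e-01 6.873e-01 3.000e-04 1.000e-04]
{"dx":0.00,"dy":0.06,"dz":5.11,"spin":0.006},
```

View pics/c5.png

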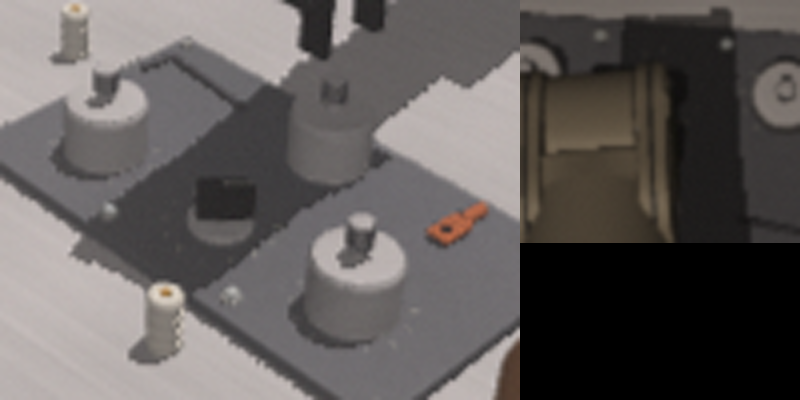

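The bar now lies horizontal in the scene view at (225,200), pointing towards the robot and left, as expected at zero. Next I'll fetch the cap.

>>> move_arm:
  steps:
    - {"dx": 0,"dy": 0.06,"dz": 1,"spin": 0.006}
    - {"dx": 0,"dy": 0,"dz": 1.5,"spin": 0}
    - {"dx": 0,"dy": 0,"dz": 1.4,"spin": 0}
    - {"dx": 0,"dy": 0,"dz": 0.8,"spin": 0}
    - {"dx": 0,"dy": 0,"dz": 0.4,"spin": 0}
    - {"dx": 0,"dy": 0,"dz": 0,"spin": 0}

```text
time: 15.5
ee_pos: [0.4905, 0.0141, 0.2429]
eef_rot: [0.73, 0.684, -0.0, -0.0]
ft_force: [0.5, -0.8, -0.3]
width: 0.0455
grip_force: 0.0
```

>>> move_arm:
  steps:
    - {"dx": 0,"dy": 0,"dz": 0,"spin": 0}
    - {"dx": 0,"dy": 0,"dz": 0,"spin": 0}
    - {"dx": 0,"dy": 0,"dz": 0,"spin": 0}
    - {"dx": 0,"dy": 0,"dz": 0,"spin": 0}
    - {"dx": 0,"dy": 0,"dz": 0,"spin": 0}
  claw: 0.5
  squeeze: 12

```text
time: 16.0
ee_pos: [0.4905, 0.0142, 0.2435]
eef_rot: [0.73, 0.684, 0.0, 0.0]
ft_force: [0.3, 0.6, 0.3]
width: 0.0155
grip_force: 12.0
```

>>> move_arm:
  steps:
    - {"dx": 0,"dy": 0,"dz": -0.5,"spin": 0}
    - {"dx": 0,"dy": 0,"dz": -1,"spin": 0}
    - {"dx": 0,"dy": 0,"dz": -1.5,"spin": 0}
    - {"dx": 0,"dy": 0,"dz": -1.5,"spin": 0}
    - {"dx": 0,"dy": 0,"dz": -1.5,"spin": 0}
    - {"dx": 0,"dy": 0,"dz": -1,"spin": 0}
    - {"dx": 0,"dy": 0,"dz": 0,"spin": 0}

```text
time: 16.7
ee_pos: [0.4909, 0.0142, 0.3151]
eef_rot: [0.73, 0.684, 0.001, 0.001]
ft_force: [0.1, 0.6, -0.7]
width: 0.0154
grip_force: 12.0
```

Run:
```python
from h import *
show();plan([.5993,.0077,.2437],-.061,1)
```

```text
16.7 [0.4909 0.0142 0.3151] -0.065 [ 0.12  0.59 -0.66] 0.015401532423590129 11.999980062246323 [-0.4   0.11  0.29  1.94 -0.03  1.1  -0.16] q [7.297e-01 6.838e-01 1.300e-03 7.000e-04]
{"dx":0.06,"dy":10.86,"dz":7.14,"spin":-0.004},
```

>>> move_arm:
  steps:
    - {"dx": 0.03,"dy": 1,"dz": 0,"spin": -0.004}
    - {"dx": 0.03,"dy": 2,"dz": 0,"spin": 0}
    - {"dx": 0,"dy": 2.5,"dz": 0,"spin": 0}
    - {"dx": 0,"dy": 2.5,"dz": 0,"spin": 0}
    - {"dx": 0,"dy": 1.9,"dz": 0,"spin": 0}
    - {"dx": 0,"dy": 0.96,"dz": 0,"spin": 0}
    - {"dx": 0,"dy": 0,"dz": 0,"spin": 0}
    - {"dx": 0,"dy": 0,"dz": 0,"spin": 0}

```text
time: 17.5
ee_pos: [0.5984, 0.0081, 0.3128]
eef_rot: [0.728, 0.685, -0.001, -0.0]
ft_force: [-0.2, -0.6, -0.5]
width: 0.0153
grip_force: 12.0
```

Run:
```python
from h import *
show();plan([.5994,.0077,.2437],-.061,1)
```

```text
17.5 [0.5984 0.0081 0.3128] -0.061 [-0.15 -0.6  -0.49] 0.015342504354294273 11.999979168176651 [-0.35  0.35  0.31  1.66 -0.11  1.15 -0.06] q [ 7.283e-01  6.852e-01 -5.000e-04 -4.000e-04]
{"dx":-0.03,"dy":0.10,"dz":6.91,"spin":0.000},
```

>>> move_arm:
  steps:
    - {"dx": -0.03,"dy": 0.05,"dz": 1,"spin": 0}
    - {"dx": 0,"dy": 0,"dz": 1.3,"spin": 0}
    - {"dx": 0,"dy": 0,"dz": 1.2,"spin": 0}
    - {"dx": 0,"dy": 0,"dz": 1,"spin": 0}
    - {"dx": 0,"dy": 0,"dz": 0.7,"spin": 0}
    - {"dx": 0,"dy": 0,"dz": 0.5,"spin": 0}
    - {"dx": 0,"dy": 0,"dz": 0.3,"spin": 0}
    - {"dx": 0,"dy": 0,"dz": 0.3,"spin": 0}
    - {"dx": 0,"dy": 0,"dz": 0.2,"spin": 0}
    - {"dx": 0,"dy": 0,"dz": 0.2,"spin": 0}
    - {"dx": 0,"dy": 0,"dz": 0,"spin": 0}

```text
time: 18.6
ee_pos: [0.5993, 0.0078, 0.2463]
eef_rot: [0.728, 0.685, 0.0, -0.0]
ft_force: [0.3, -0.7, -1.0]
width: 0.0157
grip_force: 12.0
```

>>> move_arm:
  steps:
    - {"dx": 0,"dy": 0,"dz": 0.1,"spin": 0}
    - {"dx": 0,"dy": 0,"dz": 0.1,"spin": 0}
    - {"dx": 0,"dy": 0,"dz": 0,"spin": 0}

```text
time: 18.9
ee_pos: [0.5993, 0.0078, 0.2443]
eef_rot: [0.728, 0.685, 0.0, -0.0]
ft_force: [0.1, -0.1, -1.5]
width: 0.0153
grip_force: 12.0
```

Below collar height and still free; a millimetre more should reach contact.

>>> move_arm:
  steps:
    - {"dx": 0,"dy": 0,"dz": 0.05,"spin": 0}
    - {"dx": 0,"dy": 0,"dz": 0.05,"spin": 0}
    - {"dx": 0,"dy": 0,"dz": 0,"spin": 0}

```text
time: 19.2
ee_pos: [0.5995, 0.0078, 0.2435]
eef_rot: [0.728, 0.685, 0.0, 0.0]
ft_force: [-0.8, -0.8, 0.5]
width: 0.0157
grip_force: 12.0
```

>>> move_arm:
  steps:
    - {"dx": 0,"dy": 0,"dz": 0.04,"spin": 0}
    - {"dx": 0,"dy": 0,"dz": 0,"spin": 0}

```text
time: 19.4
ee_pos: [0.5995, 0.0078, 0.2435]
eef_rot: [0.728, 0.685, 0.0, 0.0]
ft_force: [-1.2, 1.6, 3.4]
width: 0.0155
grip_force: 12.0
```

>>> move_arm:
  steps:
    - {"dx": 0,"dy": 0,"dz": 0,"spin": 0}
    - {"dx": 0,"dy": 0,"dz": 0,"spin": 0}
    - {"dx": 0,"dy": 0,"dz": 0,"spin": 0}
    - {"dx": 0,"dy": 0,"dz": 0,"spin": 0}
    - {"dx": 0,"dy": 0,"dz": -1,"spin": 0}
    - {"dx": 0,"dy": 0,"dz": -2,"spin": 0}
    - {"dx": 0,"dy": 0,"dz": -3,"spin": 0}
    - {"dx": 0,"dy": 0,"dz": -4,"spin": 0}
    - {"dx": 0,"dy": -3,"dz": -1,"spin": 0}
    - {"dx": 0,"dy": -4,"dz": 0,"spin": 0}
    - {"dx": 0,"dy": -4,"dz": 0,"spin": 0}
    - {"dx": 0,"dy": 0,"dz": 0,"spin": 0}
  claw: 4.5

```text
time: 20.6
ee_pos: [0.4859, 0.0143, 0.3533]
eef_rot: [0.728, 0.685, -0.0, -0.001]
ft_force: [0.6, -0.4, 0.1]
width: 0.0449
grip_force: 0.0
```

Run:
```python
from h import *
show()
a=snap('scene')['img'][130:300,190:390,::-1]
cv2.imwrite('pics/a6.png',cv2.resize(a,None,fx=3.5,fy=3.5,interpolation=cv2.INTER_CUBIC))
```

```text
20.6 [0.4859 0.0143 0.3533] -0.061 [ 0.63 -0.37  0.1 ] 0.04486667048648415 0.0 [-0.41  0.06  0.3   1.9  -0.02  1.19 -0.17] q [ 7.282e-01  6.854e-01 -2.000e-04 -1.000e-03]
```

View pics/a6.png

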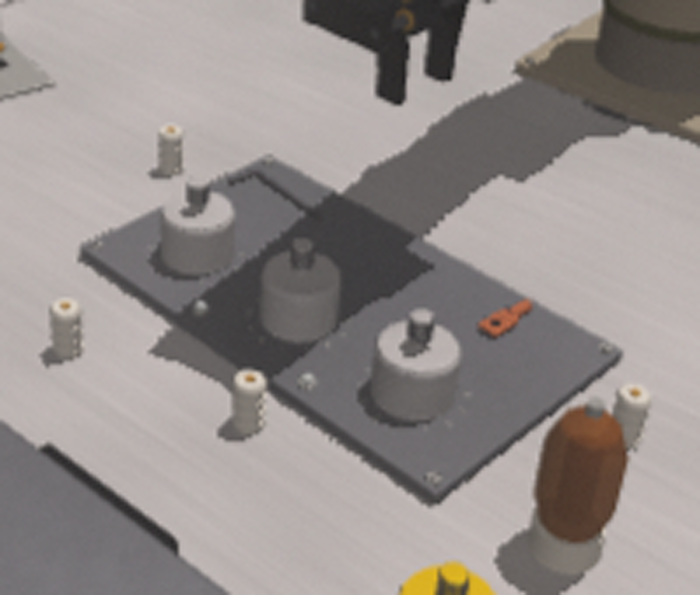

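The view shows all three caps seated and upright: (198,235), (300,295) and (415,365). The lug, hex key, standoffs and valve are where they were.

```bash
python3 -c "
from bench import job
print(job.close_job())"
```

```text
the job is handed in; nothing more can be done
None
```

The drive knob was under the middle cap; I turned it anticlockwise to its end stop, put the cap back fully down, and handed the job in at about 21 s with all three stations capped and no bystander seen to have moved.

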